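# Swap the full purge bin of a desktop 3D printer

### The arm

A 7-joint arm with a two-finger parallel gripper is mounted at the origin on the work surface. World frame = base frame: x ahead of the robot, y to its left, z up, the work surface at z = 0. Lengths are in m, angles in rad, forces in N, time in s.
With the tool pointing down it reaches from about 0.4 to 0.875 m from the base axis. Payload 4.4 kg.
Tool frame: the origin (TCP) lies between the finger pads; the fingertips stand 17 mm ahead of it and the grasp point (between the pads) lies 2 mm behind it (tcp_to_tips is the distance from the TCP to the fingertips, in m); z points along the fingers, y is the line along which they close (so a half turn about z gives the same grasp; the last joint's range is limited). The gripper opens to 85 mm and grips with 20 to 120 N. Pads are 22 mm wide; open, the fingers measure 114 mm over their backs; the gripper's body (76 mm by 85 mm) begins 54 mm behind the grasp point. The pads swing forward as they close: fully open they stand 13 mm farther back than shut.
Start: joints at [-1.223, 0.628, 0.038, 1.517, -0.027, 0.996, -0.02], TCP at [0.261, 0.595, 0.248] pointing down, gripper open.
Joint ranges: [-3.06, 3.06], [-0.37, 2.12], [-1.25, 1.32], [0.18, 2.47], [-1.1, 4.24], [0.23, 1.98], [-2.94, 2.94]. Speed limits (rad/s): [2.57, 2.57, 3.14, 3.14, 3.14, 3.14, 3.14].

### API

Orientations are given as a unit quaternion [w, x, y, z].
In Python, from cell import get_state, capture, camera_model, close_job, tcp_to_tips gives the robot as it stands.
- The arm moves only by the tool drive_tool, never from a script. Its argument "increments" is a list of rows, each a list of 3 entries, a list of its own where there are three numbers: the turn, a rotation vector about the tool's x, y, z in rad, then the shift along the tool's x, y, z in cm, then the opening in per cent of the stroke, from 0 (shut) to 100 (fully open). A call has 1 to 8 rows; each row is the pose to reach, as a shift and turn from the pose commanded when the call began, along the tool's axes at that moment; what a row does not reach only later rows make up. A row lasts 1/10 s, in which the tool goes at most 50 mm and 8.59 degrees, less where a joint would pass 70% of its speed; a pose out of reach is approached as far as the arm can. A call with a gripper value outside its range is refused whole. The fingers move at their own pace and stop on an object; the grip force is fixed at half the most. Time passes only in rows, so rows that repeat a pose let the fingers close. It gives the time, the measured TCP pose, the force, the opening and the grip force at its end, in the units of the state.
- get_state(): the state, without advancing time (a new reading comes with each control period).
- capture(name): name is "side" or "top" or "wrist"; returns (picture, depth): 384x512x3 uint8, red, green, blue; 384x512 float32, m along the optical axis (not along the pixel's ray), 0 where there is no reading.
- camera_model(name): a dict with "vertical_fov" (degrees; the focal length in pixels is half the picture's height over the tangent of half this angle, whatever the lens; pixels are square), "cx", "cy" (the principal point, pixels), "origin" and "rotation" of the camera in the world; the wrist camera has in their place "T_tool_cam" (4x4, takes a point from camera to tool coordinates, whose origin is the TCP and whose axes are the flange's). Camera axes: x right, y down, z forward; pixel columns grow to the right and rows downward; lengths in m; the calibration is good to about 2 mm. A picture is of the moment at which its call begins: read the wrist's pose just before it. camera_model takes no time and is no camera call.
- close_job(): hands the job in; it is judged then, once.
The state is a dict: "time_s": time; "qpos": joint angles; "dq": joint speeds; "effort": joint torques, N m; "tcp_pos": TCP position; "orientation": TCP orientation; "force": force on the tool from outside, world axes, zero at the start; "torque": the same for the moment, N m; "finger_gap": opening from 0.0 (shut) to 1.0 (fully open); "grasp_force": force on a finger pad.
Only numpy, scipy, OpenCV 4.12 (cv2) and the standard library are available. Lean on these libraries where they do the work, as an engineer would, in place of code of your own. Each camera call takes 0.05 s, during which the arm holds its last target. There are 200 camera calls.

### The job

Swap the printer's full purge bin for the empty one: stand the cleaner bottle and the spray can that block it on the cork mat, slide the full bin out from under the gantry end and set it flat in the orange tray. Then slide the empty bin, handle to the front, straight and fully home into the place the full one had, and only then stand the bottle and the can back, each on the very spot where it stood at the start. Do not knock anything over, and leave the vase and the roll of tape where they are.

Things in the scene. Friction and masses are not known exactly. Their poses are not given: they have to be found in the camera images.
- printer: 3D printer, fixed: white base, bronze bed, grey column. Origin: on the table where a bin's origin lies when home; a bin at home shares its yaw. x to its back, y to its bed. Column foot's face at x = 77 mm stops the bin. White gantry end hangs over x 20 to 82, y -44 to 36, underside at 128 mm. Base (57 high) and tool head (207 high) at y > 58, x > -20.
- full_bin: White open bin, 150 (x) x 78 (y) mm, rim 55 high. Handle: dark grey upright fin at the front (-x) end, 12 thick (y), 50 long (x = -73 to -23), top at 95, 40 clear of the rim: pinch it across y. Curved shield at the rear, to 112 high. Origin: centre of underside. Holds orange, black, blue waste; 170 g. Starts home in the printer; to be lifted over 15 mm it must first be drawn 60 mm or more to -x.
- empty_bin: White open bin, 150 (x) x 78 (y) mm, rim 55 high. Handle: dark grey upright fin at the front (-x) end, 12 thick (y), 50 long (x = -73 to -23), top at 95, 40 clear of the rim: pinch it across y. Curved shield at the rear, to 112 high. Origin: centre of underside. Nothing in it; 100 g. Starts on the table to the right, handle towards the robot.
- cleaner: white bottle with a blue cap and a pale blue label, 56 mm in diameter, 118 mm high, straight sides up to 88 mm, about 160 g. Stands upright on the table in front of the full bin. Origin: centre of the underside; z up.
- spray: purple spray can with a yellow band and a yellow cap, 50 mm in diameter, 125 mm high, straight sides up to 96 mm, about 180 g. Stands upright on the table in front of the full bin, about 96 mm beside the bottle. Origin: centre of the underside; z up.
- cork_mat: flat cork mat, 200 mm (its x) x 125 mm (its y), 4 mm thick, fixed: the side area for the bottle and the can. Origin: centre of the underside.
- waste_tray: shallow orange tray, fixed, outside 196 mm (its x) x 120 mm (its y), walls 4 mm thick and 14 mm high, floor 4 mm thick: the inside, 188 x 112 mm, takes one bin lengthways. Origin: centre of the underside.
- vase: teal printed vase, 52 mm in diameter at its widest, 112 mm high, standing to the right of the full bin; a bystander. Origin: centre of the underside.
- tape: roll of ochre tape lying flat, 90 mm in diameter, 24 mm high; a bystander at the back. Origin: centre of the underside.
Mind the look-alikes: they are no part of the job. Leave any pink look-alike of the empty_bin alone.

How it is judged:
By the outcome, as a careful person would: the job done as asked, in the order asked, and still so for the second after the job is handed in, with the robot touching nothing.
It also fails if it takes over 125 s, if anything falls off the work surface, if the arm or the gripper's body presses on something with over 40 N, if the wrist force passes 120 N, or if a joint passes its speed limit or range.

## Working session

There is one attempt and no reset: what is moved stays moved. The work goes in short steps, Python scripts to look and compute and a tool call to move; the robot and the scene stay as the last step left them, time stands still between calls to the robot, and variables do not carry over. Pictures are saved under pics/ and viewed, at most 14 in all, crops included, and the job is handed in when it is done.

Besides the shell and the picture viewer there is one more tool, called after ">>>" as name(argument=value, ...), one argument or row to a line, values as JSON. drive_tool: Moves the arm, as the interface text tells. Its arguments: {"type":"object","properties":{"increments":{"type":"array"}},"required":["increments"]}

```bash
ls; mkdir -p pics; python3 - <<'E'
from cell import *
import cv2,numpy as np
s=get_state();print(s['tcp_pos'],s['orientation'],s['time_s'])
for n in['top','side']:
    p,d=capture(n);cv2.imwrite(f'pics/{n}0.png',cv2.resize(p[...,::-1],(800,600),interpolation=cv2.INTER_CUBIC));np.savez(f'{n}0.npz',p=p,d=d)
    m=camera_model(n);print(n,m)
print(camera_model('wrist'))
E
```

```text
pics
[0.26109583 0.59459379 0.24739154] [-1.96344352e-04  2.05427735e-01  9.78671819e-01 -9.36776612e-04] 0.0
top {'vertical_fov': 42.431273151006295, 'cx': 247.35457606070233, 'cy': 185.89527861765285, 'origin': array([ 0.25080977, -0.05970319,  1.28850633]), 'rotation': array([-0.07219807,  0.70833497, -0.69850711,  0.07167165])}
side {'vertical_fov': 43.82822543084034, 'cx': 260.31540428524886, 'cy': 185.67644005703693, 'origin': array([-0.22937993, -0.75681099,  0.74645682]), 'rotation': array([-0.42994485,  0.81705492, -0.33384907,  0.19003548])}
{'vertical_fov': 69.7136736937622, 'cx': 254.6908917495732, 'cy': 191.56615088006595, 'T_tool_cam': array([[ 1.80667375e-04, -9.56903411e-01, -2.90406319e-01,
         7.39184088e-02],
       [ 9.99999932e-01,  7.92160666e-05,  3.61098336e-04,
         5.84806107e-04],
       [-3.22531383e-04, -2.90406364e-01,  9.56903360e-01,
        -1.25354403e-01],
       [ 0.00000000e+00,  0.00000000e+00,  0.00000000e+00,
         1.00000000e+00]])}
```

View pics/top0.png

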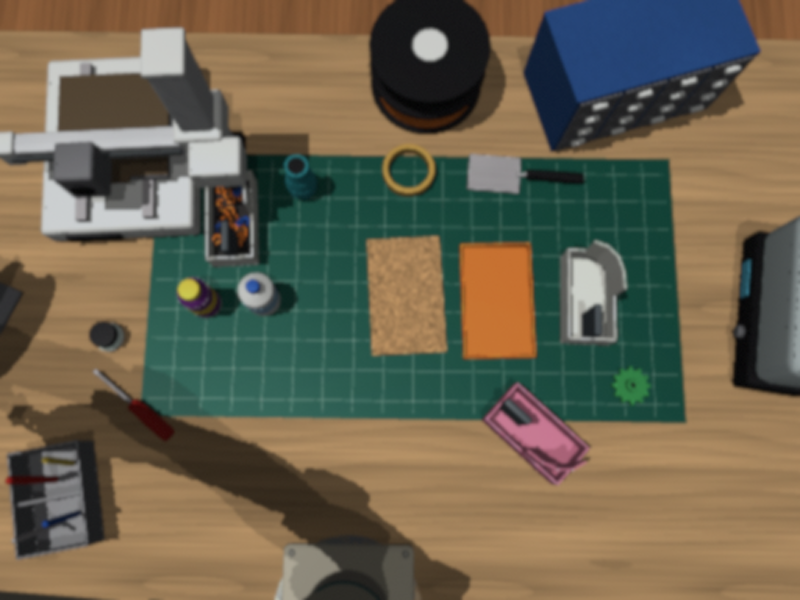

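View pics/side0.png

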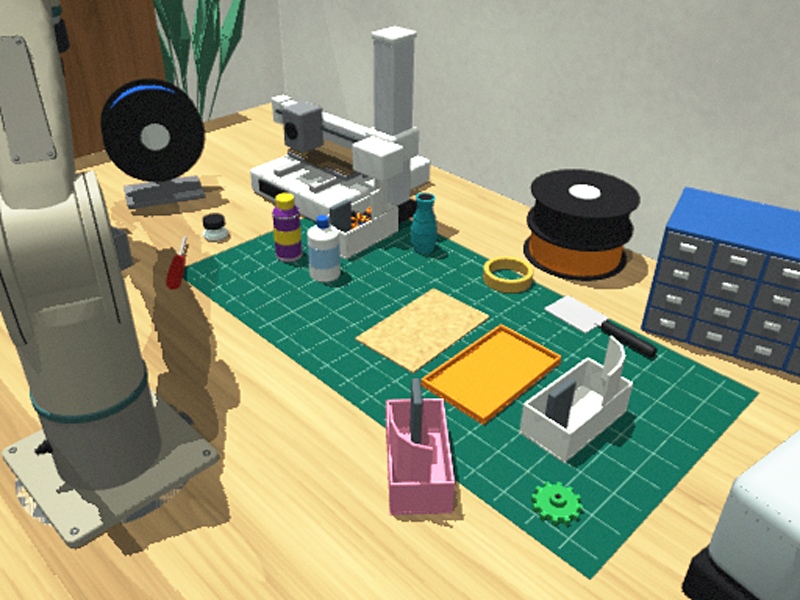

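Top picture (800x600 px): the full bin is at (230,220), the cleaner at (258,293) and the spray at (197,296). The mat is at (406,295), the tray at (498,300) and the vase at (298,175).
- **Candidates for the empty bin:** white (593,298) and pink (537,432). I choose white.
- **Candidates for the bottle and can:** the small dark/white jar at (106,336) and the vase are neither of them.

```bash
cat > h.py <<'E'
import numpy as np,cv2
from cell import *
from scipy.spatial.transform import Rotation as R
def rot(q): return R.from_quat([q[1],q[2],q[3],q[0]])
def tcpT():
    s=get_state();T=np.eye(4);T[:3,:3]=rot(s['orientation']).as_matrix();T[:3,3]=s['tcp_pos'];return T
def camT(n):
    m=camera_model(n)
    if n=='wrist': return tcpT()@m['T_tool_cam']
    T=np.eye(4);T[:3,:3]=rot(m['rotation']).as_matrix();T[:3,3]=m['origin'];return T
def cloud(n,p=None,d=None):
    T=camT(n);m=camera_model(n)
    if p is None:p,d=capture(n)
    f=p.shape[0]/2/np.tan(np.radians(m['vertical_fov'])/2)
    v,u=np.mgrid[:d.shape[0],:d.shape[1]]
    P=np.stack([(u-m['cx'])/f*d,(v-m['cy'])/f*d,d],-1)@T[:3,:3].T+T[:3,3]
    P[d==0]=np.nan
    return p,P
def loc(XY,o,yaw): # tool for printer-frame conversions
    c,s=np.cos(yaw),np.sin(yaw);return np.array(o)+np.array([[c,-s],[s,c]])@np.array(XY)
E
python3 - <<'E'
from h import *
z=np.load('top0.npz');p,P=cloud('top',z['p'],z['d'])
def at(u,v):return P[int(v/1.5625),int(u/1.5625)].round(3)
for n,u,v in [('capB',253,286),('capS',189,289),('mat',406,295),('tray',498,300),('table',345,300),('vase',298,165),('gantry',215,158)]:print(n,at(u,v))
def rect(u0,u1,v0,v1,z0,z1,name,col=None):
    s=np.s_[int(v0/1.5625):int(v1/1.5625),int(u0/1.5625):int(u1/1.5625)]
    q=P[s];k=(q[...,2]>z0)&(q[...,2]<z1)
    if col is not None:k&=col(p[s].astype(int))
    q=q[k];(c,wh,a)=cv2.minAreaRect(q[:,:2].astype(np.float32)*1000);print(name,len(q),np.round(c,1),np.round(wh,1),round(a,1),q[:,2].mean().round(4))
rect(550,640,230,350,.045,.06,'empty')
rect(195,270,175,270,.045,.06,'full')
cork=lambda c:(c[...,0]>c[...,2]+40)
rect(355,452,225,365,-.02,.03,'mat',cork)
rect(452,545,232,368,-.02,.03,'tray',cork)
rect(235,280,265,320,.105,.13,'capB')
rect(170,215,270,315,.11,.14,'capS')
rect(235,285,265,320,.06,.095,'bodyB')
rect(170,220,270,320,.06,.1,'bodyS')
rect(280,320,145,205,.03,.13,'vase')
E
```

```text
capB [0.497 0.152 0.118]
capS [0.491 0.249 0.126]
mat [ 0.511 -0.088  0.004]
tray [ 0.502 -0.244  0.007]
table [0.499 0.015 0.003]
vase [0.7   0.09  0.111]
gantry [0.68  0.206 0.184]
empty 372 [ 506.  -390.6] [ 80.7 150.1] 88.5 0.0531
full 349 [628.3 217.1] [144.9  98.8] 4.1 0.0517
mat 3463 [511.3 -88.8] [202.4 125.2] 3.7 0.0038
tray 3506 [ 505.1 -244.6] [202.7 126. ] 1.2 0.005
capB 70 [498.3 150.9] [20.5 20.7] 35.1 0.1164
capS 159 [491.1 248.4] [33.  30.1] 47.1 0.1232
bodyB 291 [499.3 151.1] [55.7 54.9] 46.3 0.0868
bodyS 180 [489.8 246.7] [46.8 49.8] 51.7 0.0873
vase 417 [695.2  90.9] [44.7 49.8] 5.1 0.0825
```

>>> drive_tool(
  increments=[
    [[0, 0, -0.14], [-9, -6.6, -5.3], 100],
    [[0, 0, -0.28], [-15, -10.6, -5.3], 100],
    [[0, 0, -0.414], [-37.8, -26.6, -5.3], 100],
    [[0, 0, -0.414], [-37.8, -26.6, -5.3], 100],
    [[0, 0, -0.414], [-37.8, -26.6, -5.3], 100],
    [[0, 0, -0.414], [-37.8, -26.6, -5.3], 100],
    [[0, 0, -0.414], [-37.8, -26.6, -5.3], 100],
    [[0, 0, -0.414], [-37.8, -26.6, -5.3], 100],
  ],
)

```text
time_s: 0.9
tcp_pos: [0.4653, 0.2564, 0.2974]
orientation: [-0.0, -0.0, 1.0, -0.0]
force: [0.9, 0.5, -0.3]
finger_gap: 1.002
grasp_force: 0.0
```

>>> drive_tool(
  increments=[
    [[0, 0, 0], [-3.2, -5.4, 0], 100],
    [[0, 0, 0], [-3.2, -5.4, 0], 100],
    [[0, 0, 0], [-3.2, -5.4, 0], 100],
    [[0, 0, 0], [-3.2, -5.4, 0], 100],
  ],
)

```text
time_s: 1.3
tcp_pos: [0.4959, 0.2059, 0.2972]
orientation: [-0.001, -0.001, 1.0, 0.001]
force: [0.7, 0.9, 0.1]
finger_gap: 1.0
grasp_force: 0.0
```

```bash
python3 - <<'E'
from h import *
p,P=cloud('wrist');np.savez('w1.npz',p=p,P=P)
print(get_state()['tcp_pos'])
cv2.imwrite('pics/w1.png',cv2.resize(p[...,::-1],(800,600),interpolation=cv2.INTER_CUBIC))
E
```

```text
[0.49556142 0.2065984  0.29722342]
```

View pics/w1.png

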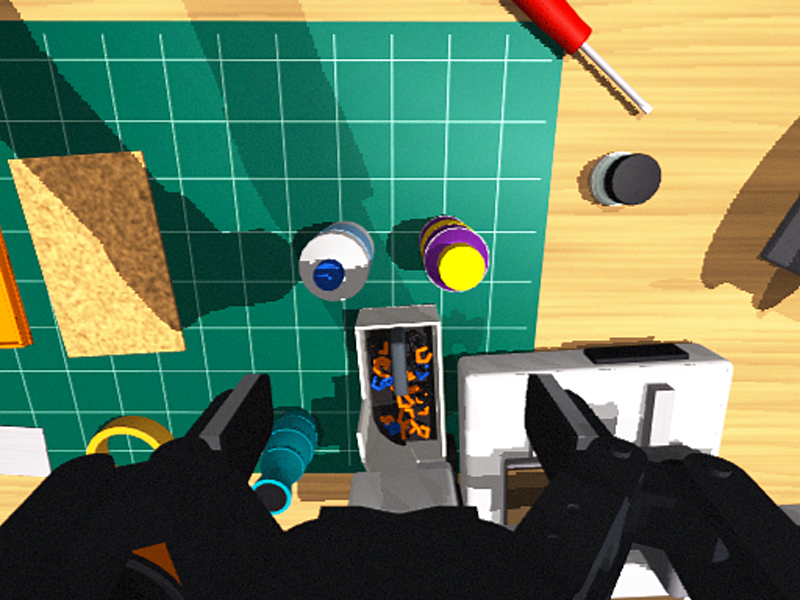

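The wrist view shows the cleaner cap at (328,274) and the spray cap at (463,266). The full bin's front rim runs from (358,325) to (440,323), with its fin at (399,360). Next I measure these.

```bash
python3 - <<'E'
from h import *
z=np.load('w1.npz');P=z['P'];p=z['p'].astype(int)
def sel(u0,u1,v0,v1,z0,z1):
    q=P[int(v0/1.5625):int(v1/1.5625),int(u0/1.5625):int(u1/1.5625)].reshape(-1,3);return q[(q[:,2]>z0)&(q[:,2]<z1)]
for n,b in dict(capB=(310,348,255,292,.108,.13),capS=(435,492,235,295,.115,.135),bodyB=(290,380,215,305,.03,.085),bodyS=(415,495,210,300,.03,.09)).items():
    q=sel(*b);c,r=cv2.minEnclosingCircle(q[:,:2].astype(np.float32));print(n,np.round(c,4),round(r,4),(q.min(0)+q.max(0))/2,len(q),q[:,2].max().round(4))
def fit(q,ax): # line fit of q[:,1-ax] against q[:,ax]
    a=np.polyfit(q[:,ax],q[:,1-ax],1);return a
rim=sel(350,450,310,450,.05,.062)
print('rim z',np.median(rim[:,2]),rim.min(0),rim.max(0),cv2.minAreaRect(rim[:,:2].astype(np.float32)*1000))
# side rims: bin by x, take extremes in y
xs=np.arange(rim[:,0].min()+.01,rim[:,0].max()-.02,.004);L=[];Rr=[]
for x in xs:
    k=rim[abs(rim[:,0]-x)<.003]
    if len(k)>3:L.append((x,k[:,1].max()));Rr.append((x,k[:,1].min()))
for A in(L,Rr):A=np.array(A);a=np.polyfit(A[:,0],A[:,1],1);print('side',np.degrees(np.arctan(a[0])),np.polyval(a,.6),A[0],A[-1])
f=sel(380,425,320,400,.085,.105);print('fin',len(f),f.min(0),f.max(0),cv2.minAreaRect(f[:,:2].astype(np.float32)*1000))
w=sel(355,442,305,320,.02,.05);a=np.polyfit(w[:,1],w[:,0],1);print('front face',np.degrees(np.arctan(-a[0])),np.polyval(a,.21),w[:,0].std())
# printer base edge facing bin and top
b=sel(460,520,340,440,.05,.065);print('base',cv2.minAreaRect(b[:,:2].astype(np.float32)*1000),b.min(0))
print('table',np.median(sel(230,290,110,200,-.02,.02)[:,2]))
E
```

```text
capB [0.4972 0.1546] 0.0109 [0.49674846 0.15473124 0.11397491] 298 0.1197
capS [0.4891 0.2512] 0.0165 [0.48901601 0.25082634 0.12088753] 694 0.1268
bodyB [0.4909 0.1591] 0.0269 [0.4878347  0.16003278 0.05758927] 265 0.085
bodyS [0.4821 0.2462] 0.0237 [0.47983957 0.24579757 0.05981905] 224 0.0893
rim z 0.054652343308851936 [0.55346696 0.16717873 0.05001999] [0.69120913 0.25269951 0.06157898] ((624.007080078125, 209.78549194335938), (136.4483642578125, 78.00232696533203), 3.955972909927368)
side 3.7120179260838264 0.246632142057889 [0.56346696 0.24443371] [0.66746696 0.25047596]
side 11.52389666860074 0.17123264339148403 [0.56346696 0.16728889] [0.66746696 0.180147  ]
fin 326 [0.55793404 0.20067943 0.08626058] [0.60715626 0.21398675 0.0967978 ] ((582.4308471679688, 206.9551239013672), (49.20042419433594, 11.941315650939941), 3.9045310020446777)
front face 3.90492725750763 0.5560517887388213 0.001507942353043064
base ((642.131103515625, 296.0264892578125), (70.80464172363281, 52.76065444946289), 3.36737322807312) [0.60524043 0.26860232 0.05000848]
table 0.00034545617958578467
```

>>> drive_tool(
  increments=[
    [[0, 0, 0], [0.6, 4.3, 0], 100],
    [[0, 0, 0], [0.6, 4.3, 5], 100],
    [[0, 0, 0], [0.6, 4.3, 9], 100],
    [[0, 0, 0], [0.6, 4.3, 13], 100],
    [[0, 0, 0], [0.6, 4.3, 17], 100],
    [[0, 0, 0], [0.6, 4.3, 20], 100],
    [[0, 0, 0], [0.6, 4.3, 22.1], 100],
    [[0, 0, 0], [0.6, 4.3, 22.1], 100],
  ],
)

```text
time_s: 2.15
tcp_pos: [0.4874, 0.2489, 0.0737]
orientation: [-0.003, -0.002, 1.0, -0.001]
force: [-0.5, 0.6, 0.8]
finger_gap: 0.998
grasp_force: 0.0
```

```bash
python3 - <<'E'
from h import *
s=get_state();print(s['tcp_pos'],s['force'])
p,P=cloud('wrist')
cv2.imwrite('pics/w2.png',cv2.resize(p[...,::-1],(640,480)))
E
```

```text
[0.48743721 0.24886324 0.07371803] [-0.4960562   0.55893049  0.8288843 ]
```

View pics/w2.png

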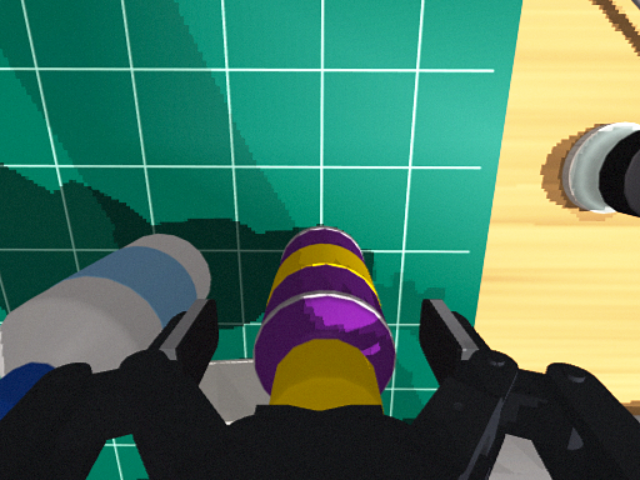

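The can (centre col 325) sits between the fingers (inner edges 217 and 422). I close on it.

>>> drive_tool(
  increments=[
    [[0, 0, 0], [0, 0, 0], 0],
    [[0, 0, 0], [0, 0, 0], 0],
    [[0, 0, 0], [0, 0, 0], 0],
    [[0, 0, 0], [0, 0, 0], 0],
    [[0, 0, 0], [0, 0, 0], 0],
    [[0, 0, 0], [0, 0, 0], 0],
  ],
)

```text
time_s: 2.8
tcp_pos: [0.4917, 0.2486, 0.0783]
orientation: [0.001, -0.0, 1.0, 0.001]
force: [-1.0, 1.3, 5.0]
finger_gap: 0.569
grasp_force: 61.0
```

>>> drive_tool(
  increments=[
    [[0, 0, 0], [0, 0, -2], 0],
    [[0, 0, 0], [0, 0, -6], 0],
    [[0, 0, 0], [0, 0, -11], 0],
    [[0, 0, 0], [0, 0, -16], 0],
    [[0, 0, 0], [-1, -4, -16], 0],
    [[0, 0, 0], [-2, -9, -16], 0],
    [[0, 0, 0], [-3, -14, -16], 0],
    [[0, 0, 0], [-4, -19, -16], 0],
  ],
)

```text
time_s: 3.6
tcp_pos: [0.5302, 0.0585, 0.2374]
orientation: [0.001, -0.0, 1.0, 0.0]
force: [1.3, -0.1, -2.3]
finger_gap: 0.568
grasp_force: 62.6
```

>>> drive_tool(
  increments=[
    [[0, 0, 0], [-1, -5, 0], 0],
    [[0, 0, 0], [-2, -10, 0], 0],
    [[0, 0, 0], [-3, -14.5, 0], 0],
    [[0, 0, 0], [-3, -14.5, 0], 0],
    [[0, 0, 0], [-3, -14.5, 5], 0],
    [[0, 0, 0], [-3, -14.5, 10], 0],
    [[0, 0, 0], [-3, -14.5, 13], 0],
    [[0, 0, 0], [-3, -14.5, 13], 0],
  ],
)

```text
time_s: 4.4
tcp_pos: [0.5567, -0.0841, 0.103]
orientation: [-0.004, -0.0, 1.0, 0.001]
force: [-1.4, 0.0, -2.6]
finger_gap: 0.567
grasp_force: 62.8
```

```bash
python3 -c "
from h import *
for i in range(3):
  s=get_state();print(s['tcp_pos'],s['force']);capture('top')"
```

```text
[ 0.55671784 -0.08406489  0.10302136] [-1.36004107  0.01624587 -2.64698353]
[ 0.55884632 -0.08433282  0.10550576] [-0.03989416 -0.96810591 -2.04305271]
[ 0.56060084 -0.08455297  0.10722594] [-0.24384471  0.20091308 -1.49507832]
```

>>> drive_tool(
  increments=[
    [[0, 0, 0], [0, 0, 1], 0],
    [[0, 0, 0], [0, 0, 1.7], 0],
    [[0, 0, 0], [0, 0, 2.2], 0],
    [[0, 0, 0], [0, 0, 2.5], 0],
    [[0, 0, 0], [0, 0, 2.5], 0],
    [[0, 0, 0], [0, 0, 2.5], 0],
  ],
)

```text
time_s: 5.15
tcp_pos: [0.5604, -0.0846, 0.0823]
orientation: [0.0, -0.0, 1.0, 0.0]
force: [-2.3, 0.3, 5.3]
finger_gap: 0.57
grasp_force: 63.4
```

>>> drive_tool(
  increments=[
    [[0, 0, 0], [0, 0, 0], 60],
    [[0, 0, 0], [0, 0, 0], 70],
    [[0, 0, 0], [0, 0, 0], 100],
    [[0, 0, 0], [0, 0, 0], 100],
    [[0, 0, 0], [0, 0, -3], 100],
    [[0, 0, 0], [0, 0, -7], 100],
    [[0, 0, 0], [0, 0, -12], 100],
    [[0, 0, 0], [0, 0, -14], 100],
  ],
)

```text
time_s: 5.95
tcp_pos: [0.5624, -0.085, 0.2259]
orientation: [0.003, 0.0, 1.0, -0.0]
force: [0.5, 0.1, -0.0]
finger_gap: 1.002
grasp_force: 0.0
```

>>> drive_tool(
  increments=[
    [[0, 0, 0], [1.2, 4.6, 0], 100],
    [[0, 0, 0], [2.4, 9.2, 0], 100],
    [[0, 0, 0], [3.7, 14, 0], 100],
    [[0, 0, 0], [5, 19, 0], 100],
    [[0, 0, 0], [6.3, 22, 0], 100],
    [[0, 0, 0], [6.3, 23.8, 0], 100],
    [[0, 0, 0], [6.3, 23.8, 0], 100],
    [[0, 0, 0], [6.3, 23.8, 0], 100],
  ],
)

```text
time_s: 6.75
tcp_pos: [0.4973, 0.1526, 0.2214]
orientation: [0.0, -0.0, 1.0, -0.0]
force: [-0.3, -0.9, 0.1]
finger_gap: 0.999
grasp_force: 0.0
```

```bash
python3 - <<'E'
from h import *
for i in range(3):capture('top')
p,P=cloud('wrist');np.savez('w3.npz',p=p,P=P);print(get_state()['tcp_pos'])
cv2.imwrite('pics/w3.png',cv2.resize(p[...,::-1],(640,480)))
E
```

```text
[0.49759651 0.15156088 0.22144405]
```

View pics/w3.png

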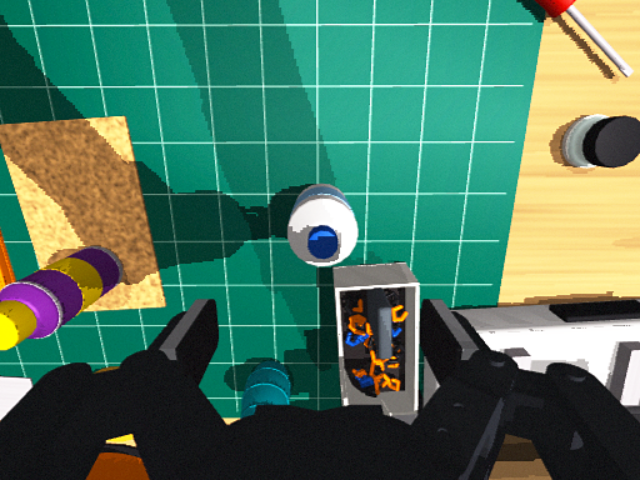

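Spray stands upright on the mat at (60,300). The cleaner cap is at col 322, with the finger midline at 319.5.

>>> drive_tool(
  increments=[
    [[0, 0, 0], [0, 0.1, 4], 100],
    [[0, 0, 0], [0, 0.1, 8], 100],
    [[0, 0, 0], [0, 0.1, 11], 100],
    [[0, 0, 0], [0, 0.1, 13], 100],
    [[0, 0, 0], [0, 0.1, 14.5], 100],
    [[0, 0, 0], [0, 0.1, 15.1], 100],
    [[0, 0, 0], [0, 0.1, 15.1], 100],
    [[0, 0, 0], [0, 0.1, 15.1], 100],
  ],
)

```text
time_s: 7.75
tcp_pos: [0.4978, 0.154, 0.0711]
orientation: [0.0, 0.0, 1.0, 0.0]
force: [-0.1, -0.6, 1.2]
finger_gap: 1.003
grasp_force: 0.0
```

>>> drive_tool(
  increments=[
    [[0, 0, 0], [0, 0, 0], 0],
    [[0, 0, 0], [0, 0, 0], 0],
    [[0, 0, 0], [0, 0, 0], 0],
    [[0, 0, 0], [0, 0, 0], 0],
    [[0, 0, 0], [0, 0, 0], 0],
    [[0, 0, 0], [0, 0, 0], 0],
  ],
)

```text
time_s: 8.35
tcp_pos: [0.4978, 0.1544, 0.0717]
orientation: [0.001, -0.0, 1.0, 0.0]
force: [-1.0, 0.3, 6.2]
finger_gap: 0.634
grasp_force: 62.4
```

>>> drive_tool(
  increments=[
    [[0, 0, 0], [0, 0, -2], 0],
    [[0, 0, 0], [0, 0, -5], 0],
    [[0, 0, 0], [0, 0, -8], 0],
    [[0, 0, 0], [1, -4, -8], 0],
    [[0, 0, 0], [2, -9, -8], 0],
    [[0, 0, 0], [3, -14, -8], 0],
    [[0, 0, 0], [3.7, -19, -8], 0],
    [[0, 0, 0], [3.7, -23, -8], 0],
  ],
)

```text
time_s: 9.15
tcp_pos: [0.4584, -0.0781, 0.1507]
orientation: [-0.001, 0.0, 1.0, -0.0]
force: [1.3, -0.7, -2.3]
finger_gap: 0.639
grasp_force: 64.1
```

>>> drive_tool(
  increments=[
    [[0, 0, 0], [0, -1.6, 0], 0],
    [[0, 0, 0], [0, -1.6, 3], 0],
    [[0, 0, 0], [0, -1.6, 5], 0],
    [[0, 0, 0], [0, -1.6, 6.5], 0],
    [[0, 0, 0], [0, -1.6, 7.2], 0],
    [[0, 0, 0], [0, -1.6, 7.5], 0],
    [[0, 0, 0], [0, -1.6, 7.5], 0],
    [[0, 0, 0], [0, -1.6, 7.5], 0],
  ],
)

```text
time_s: 9.95
tcp_pos: [0.4608, -0.0917, 0.0761]
orientation: [0.001, -0.0, 1.0, -0.0]
force: [-0.2, -0.0, -3.0]
finger_gap: 0.642
grasp_force: 64.1
```

>>> drive_tool(
  increments=[
    [[0, 0, 0], [0, 0, 0.1], 0],
    [[0, 0, 0], [0, 0, 0.1], 80],
    [[0, 0, 0], [0, 0, 0.1], 100],
    [[0, 0, 0], [0, 0, 0.1], 100],
    [[0, 0, 0], [0, 0, -3], 100],
    [[0, 0, 0], [0, 0, -7], 100],
    [[0, 0, 0], [0, 0, -12], 100],
    [[0, 0, 0], [0, 0, -14], 100],
  ],
)

```text
time_s: 10.75
tcp_pos: [0.462, -0.092, 0.2193]
orientation: [0.003, -0.0, 1.0, -0.0]
force: [0.4, -0.6, -0.7]
finger_gap: 0.999
grasp_force: 0.0
```

>>> drive_tool(
  increments=[
    [[0, 0, -0.068], [-1.8, 4.5, 0], 50],
    [[0, 0, -0.068], [-3.6, 9, 0], 50],
    [[0, 0, -0.068], [-5.5, 13.7, 0], 50],
    [[0, 0, -0.068], [-7.3, 18.3, 0], 50],
    [[0, 0, -0.068], [-9.1, 23, 0], 50],
    [[0, 0, -0.068], [-11, 27.5, 0], 50],
    [[0, 0, -0.068], [-11.9, 29.9, 0], 50],
    [[0, 0, -0.068], [-11.9, 29.9, 0], 50],
  ],
)

```text
time_s: 11.55
tcp_pos: [0.5792, 0.2133, 0.215]
orientation: [0.0, -0.037, 0.999, 0.002]
force: [-0.3, -0.5, 0.9]
finger_gap: 0.503
grasp_force: 0.0
```

```bash
python3 - <<'E'
from h import *
for i in range(4):capture('top')
p,P=cloud('wrist');np.savez('w4.npz',p=p,P=P);s=get_state();print(s['tcp_pos'],rot(s['orientation']).as_matrix()[:2,0])
cv2.imwrite('pics/w4.png',cv2.resize(p[...,::-1],(640,480)))
E
```

```text
[0.57900264 0.20528467 0.21540255] [-0.99782812 -0.06586785]
```

View pics/w4.png

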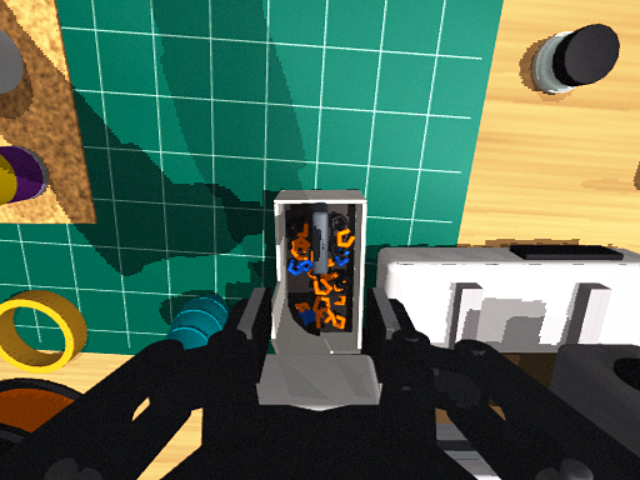

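The fin is at (321,238) and the finger midline is at about col 318. The bin looks aligned with the tool. I measure it a second time, since this fixes the home pose.

```bash
cat >> h.py <<'E'
def binpose(P,u0,u1,v0,v1,sc=1.25): # fin rectangle and front face -> bin origin, yaw (deg)
    q=P[int(v0/sc):int(v1/sc),int(u0/sc):int(u1/sc)].reshape(-1,3)
    f=q[(q[:,2]>.085)&(q[:,2]<.105)];c,wh,a=cv2.minAreaRect(f[:,:2].astype(np.float32)*1000)
    if wh[0]<wh[1]:a-=90
    a=(a+90)%180-90
    print('fin',np.round(c,1),np.round(wh,1),round(a,2),'origin',loc([48,0],c,np.radians(a)).round(1))
    r=q[(q[:,2]>.05)&(q[:,2]<.06)];c,wh,a=cv2.minAreaRect(r[:,:2].astype(np.float32)*1000);print('rim',np.round(c,1),np.round(wh,1),round(a,2))
E
python3 - <<'E'
from h import *
P=np.load('w4.npz')['P'];binpose(P,308,335,198,280);binpose(P,270,372,190,352)
E
```

```text
fin [582.6 207.3] [49.  11.4] 3.6 origin [630.5 210.3]
rim [558.6 206.3] [ 5.1 22.1] 4.78
fin [618.4 192.8] [ 31.3 124.4] -18.01 origin [664.  177.9]
rim [629.7 210.1] [147.4  78.3] 3.82
```

>>> drive_tool(
  increments=[
    [[0, 0, 0], [0, 0.1, 4], 50],
    [[0, 0, 0], [0, 0.1, 8], 50],
    [[0, 0, 0], [0, 0.1, 10.5], 50],
    [[0, 0, 0], [0, 0.1, 12], 50],
    [[0, 0, 0], [0, 0.1, 13], 50],
    [[0, 0, 0], [0, 0.1, 13.4], 50],
    [[0, 0, 0], [0, 0.1, 13.4], 50],
    [[0, 0, 0], [0, 0.1, 13.4], 50],
  ],
)

```text
time_s: 12.6
tcp_pos: [0.5799, 0.2086, 0.0826]
orientation: [0.001, -0.034, 0.999, 0.0]
force: [-0.5, 0.2, 0.6]
finger_gap: 0.504
grasp_force: 0.0
```

>>> drive_tool(
  increments=[
    [[0, 0, 0], [0, 0, 0], 0],
    [[0, 0, 0], [0, 0, 0], 0],
    [[0, 0, 0], [0, 0, 0], 0],
    [[0, 0, 0], [0, 0, 0], 0],
    [[0, 0, 0], [0, 0, 0], 0],
    [[0, 0, 0], [0, 0, 0], 0],
  ],
)

```text
time_s: 13.2
tcp_pos: [0.5794, 0.2082, 0.0821]
orientation: [0.0, -0.034, 0.999, -0.0]
force: [-0.4, -1.1, 5.7]
finger_gap: 0.129
grasp_force: 60.9
```

>>> drive_tool(
  increments=[
    [[0, 0, 0], [0.3, 0, -0.2], 0],
    [[0, 0, 0], [1.5, 0, -0.3], 0],
    [[0, 0, 0], [3, 0, -0.3], 0],
    [[0, 0, 0], [5, 0, -0.3], 0],
    [[0, 0, 0], [7, 0, -0.3], 0],
    [[0, 0, 0], [8.5, 0, -0.3], 0],
    [[0, 0, 0], [9, 0, -0.3], 0],
    [[0, 0, 0], [9, 0, -0.3], 0],
  ],
)

```text
time_s: 14.0
tcp_pos: [0.4887, 0.2024, 0.0843]
orientation: [-0.0, -0.034, 0.999, -0.0]
force: [0.2, 0.0, -2.3]
finger_gap: 0.127
grasp_force: 59.8
```

>>> drive_tool(
  increments=[
    [[0, 0, 0], [0, 0, -2], 0],
    [[0, 0, 0], [0, 0, -5], 0],
    [[0, 0, 0], [0, 0, -8], 0],
    [[0, 0, 0], [0, 0, -11], 0],
    [[0, 0, 0], [0, 0, -14], 0],
    [[0, 0, 0], [0, 0, -16], 0],
    [[0, 0, 0], [0, 0, -17], 0],
    [[0, 0, 0], [0, 0, -17], 0],
  ],
)

```text
time_s: 14.8
tcp_pos: [0.4906, 0.2025, 0.2556]
orientation: [0.001, -0.034, 0.999, 0.001]
force: [0.6, 0.4, -0.9]
finger_gap: 0.131
grasp_force: 59.8
```

```bash
python3 - <<'E'
from h import *
p,d=capture('side');cv2.imwrite('pics/s1.png',p[100:300,150:420,::-1].repeat(2,0).repeat(2,1))
E
```

```text
(no output)
```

View pics/s1.png

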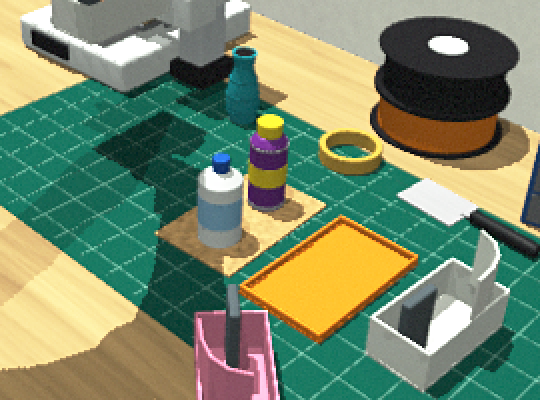

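Bottle (220,210) and can (268,165) stand upright on the mat. The bin's place in the printer is empty, and the lifted bin itself is outside this crop.

>>> drive_tool(
  increments=[
    [[0, 0, 0.01], [0.5, -3, 0], 0],
    [[0, 0, 0.02], [1.2, -7.5, 0], 0],
    [[0, 0, 0.03], [1.9, -12, 0], 0],
    [[0, 0, 0.048], [2.6, -16.5, 0], 0],
    [[0, 0, 0.048], [3.3, -21, 0], 0],
    [[0, 0, 0.048], [4, -25.5, 0], 0],
    [[0, 0, 0.048], [4.7, -30, 0], 0],
    [[0, 0, 0.048], [5.4, -34.5, 0], 0],
  ],
)

```text
time_s: 15.65
tcp_pos: [0.4579, -0.1474, 0.253]
orientation: [-0.001, -0.01, 1.0, 0.0]
force: [1.4, -0.6, -1.8]
finger_gap: 0.136
grasp_force: 59.8
```

```bash
python3 -c "
from h import *
capture('top');capture('top');s=get_state();T=tcpT();print(T[:3,3],np.degrees(np.arctan2(-T[1,0],-T[0,0])),(T[:3,:3].T@(np.array([.454,-.246,.089])-T[:3,3]))*100)"
```

```text
[ 0.45681098 -0.15341484  0.2530151 ] 0.49291737343266157 [ 0.30991805 -9.19457341 16.43692287]
```

>>> drive_tool(
  increments=[
    [[0, 0, 0], [0.2, -4.5, 0], 0],
    [[0, 0, 0], [0.3, -9.2, 0], 0],
    [[0, 0, 0], [0.3, -9.2, 3], 0],
    [[0, 0, 0], [0.3, -9.2, 6.5], 0],
    [[0, 0, 0], [0.3, -9.2, 10], 0],
    [[0, 0, 0], [0.3, -9.2, 12.5], 0],
    [[0, 0, 0], [0.3, -9.2, 14], 0],
    [[0, 0, 0], [0.3, -9.2, 14], 0],
  ],
)

```text
time_s: 16.55
tcp_pos: [0.4557, -0.2362, 0.1112]
orientation: [-0.003, -0.01, 1.0, 0.002]
force: [-0.4, -0.7, -2.0]
finger_gap: 0.13
grasp_force: 59.9
```

```bash
python3 - <<'E'
from h import *
p,d=capture('side');cv2.imwrite('pics/s2.png',p[150:350,180:450,::-1].repeat(2,0).repeat(2,1));print(get_state()['tcp_pos'])
E
```

```text
[ 0.45671345 -0.23678196  0.11266583]
```

View pics/s2.png

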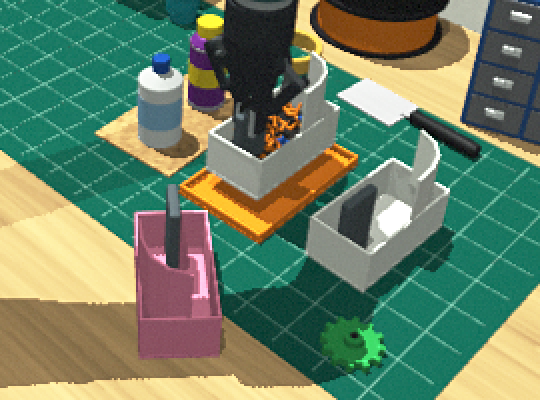

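The bin hovers level above the tray, about 9 mm short in y. I correct that and lower it.

>>> drive_tool(
  increments=[
    [[0, 0, 0], [0.2, -0.9, 0], 0],
    [[0, 0, 0], [0.2, -0.9, 1], 0],
    [[0, 0, 0], [0.2, -0.9, 1.7], 0],
    [[0, 0, 0], [0.2, -0.9, 2.2], 0],
    [[0, 0, 0], [0.2, -0.9, 2.5], 0],
    [[0, 0, 0], [0.2, -0.9, 2.6], 0],
    [[0, 0, 0], [0.2, -0.9, 2.6], 0],
    [[0, 0, 0], [0.2, -0.9, 2.6], 0],
  ],
)

```text
time_s: 17.4
tcp_pos: [0.4562, -0.2467, 0.0886]
orientation: [0.0, -0.01, 1.0, -0.0]
force: [0.4, -0.0, -2.0]
finger_gap: 0.13
grasp_force: 60.0
```

>>> drive_tool(
  increments=[
    [[0, 0, 0], [0, 0, 0.2], 0],
    [[0, 0, 0], [0, 0, 0.3], 0],
    [[0, 0, 0], [0, 0, 0.3], 0],
    [[0, 0, 0], [0, 0, 0.3], 25],
    [[0, 0, 0], [0, 0, 0.3], 50],
    [[0, 0, 0], [0, 0, 0.3], 50],
    [[0, 0, 0], [0, 0, -4], 50],
    [[0, 0, 0], [0, 0, -8], 50],
  ],
)

```text
time_s: 18.2
tcp_pos: [0.4552, -0.2463, 0.1684]
orientation: [-0.002, -0.01, 1.0, 0.001]
force: [0.3, 0.1, -0.2]
finger_gap: 0.501
grasp_force: 0.0
```

>>> drive_tool(
  increments=[
    [[0, 0, 0], [0, 0, -4], 50],
    [[0, 0, 0], [0, -4, -5], 50],
    [[0, 0, 0], [0, -8.5, -5], 50],
    [[0, 0, 0], [0, -12, -5], 50],
    [[0, 0, 0], [0, -14.2, -5], 50],
    [[0, 0, 0], [0, -14.2, -5], 50],
    [[0, 0, 0], [0, -14.2, -5], 50],
    [[0, 0, 0], [0, -14.2, -5], 50],
  ],
)

```text
time_s: 19.0
tcp_pos: [0.4592, -0.387, 0.2182]
orientation: [-0.0, -0.011, 1.0, 0.001]
force: [0.1, -0.2, -0.1]
finger_gap: 0.503
grasp_force: 0.0
```

```bash
python3 - <<'E'
from h import *
for i in range(4):capture('top')
p,P=cloud('wrist');np.savez('w5.npz',p=p,P=P);T=tcpT();print(T[:3,3],np.arctan2(-T[1,0],-T[0,0]))
cv2.imwrite('pics/w5.png',cv2.resize(p[...,::-1],(640,480)))
E
```

```text
[ 0.45920005 -0.38792159  0.21863304] 0.021384803531461972
```

View pics/w5.png

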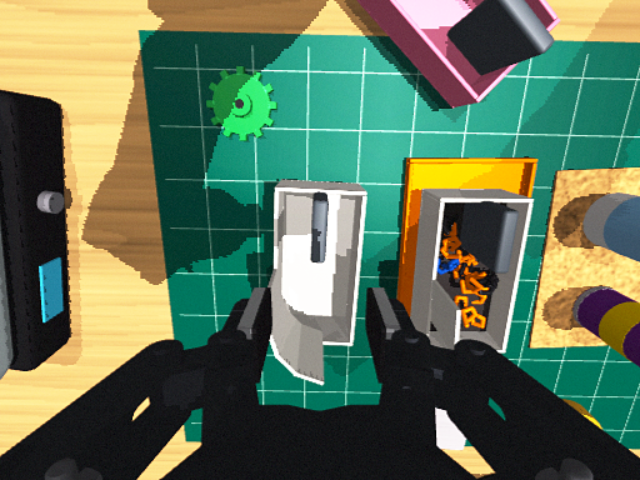

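The full bin lies in the tray, with its fin at (493,240). The white empty bin's fin is at (319,228).

```bash
python3 - <<'E'
from h import *
P=np.load('w5.npz')['P'];binpose(P,305,335,185,270);binpose(P,270,372,180,330)
binpose(P,465,520,200,275);binpose(P,415,535,185,345)
E
```

```text
fin [ 455.9 -387. ] [11.9 50.2] -1.77 origin [ 503.8 -388.5]
rim [ 430.5 -386.8] [24.4  3.7] 88.02
fin [ 486.8 -402.5] [ 28.4 117.4] -26.11 origin [ 529.9 -423.7]
rim [ 496.6 -388.1] [ 78.  136.1] 88.56
fin [ 459.6 -247.4] [50.6 12. ] 0.86 origin [ 507.6 -246.7]
rim [ 467.5 -232.3] [79.7 47. ] 14.76
fin [ 493.1 -262.6] [ 28.8 121.6] -24.19 origin [ 536.8 -282.3]
rim [ 505.6 -246. ] [146.5  79.3] 0.99
```

>>> drive_tool(
  increments=[
    [[0, 0, 0.051], [0.6, 0.1, 4], 50],
    [[0, 0, 0.051], [0.6, 0.1, 8], 50],
    [[0, 0, 0.051], [0.6, 0.1, 11], 50],
    [[0, 0, 0.051], [0.6, 0.1, 12.5], 50],
    [[0, 0, 0.051], [0.6, 0.1, 13.3], 50],
    [[0, 0, 0.051], [0.6, 0.1, 13.6], 50],
    [[0, 0, 0.051], [0.6, 0.1, 13.6], 50],
    [[0, 0, 0.051], [0.6, 0.1, 13.6], 50],
  ],
)

```text
time_s: 20.05
tcp_pos: [0.4536, -0.3885, 0.0838]
orientation: [0.001, 0.015, 1.0, -0.001]
force: [-0.4, -0.2, 0.2]
finger_gap: 0.503
grasp_force: 0.0
```

>>> drive_tool(
  increments=[
    [[0, 0, 0], [0, 0, 0], 0],
    [[0, 0, 0], [0, 0, 0], 0],
    [[0, 0, 0], [0, 0, 0], 0],
    [[0, 0, 0], [0, 0, 0], 0],
    [[0, 0, 0], [0, 0, 0], 0],
    [[0, 0, 0], [0, 0, 0], 0],
  ],
)

```text
time_s: 20.65
tcp_pos: [0.4531, -0.388, 0.0831]
orientation: [0.0, 0.015, 1.0, -0.0]
force: [-0.0, 1.7, 6.5]
finger_gap: 0.13
grasp_force: 60.7
```

```bash
python3 -c "
from h import *
T=tcpT();print(T[:3,3],np.arctan2(-T[1,0],-T[0,0]))
g=np.array([.4896,.2021,.255]);print((T[:3,:3].T@(g-T[:3,3]))*100)"
```

```text
[ 0.45313906 -0.38801024  0.08309788] -0.03086211549364812
[ -1.83498577  59.08764689 -17.21572481]
```

>>> drive_tool(
  increments=[
    [[0, 0, 0], [0, 0, -2], 0],
    [[0, 0, 0], [0, 0, -6], 0],
    [[0, 0, 0], [0, 0, -10.5], 0],
    [[0, 0, 0], [0, 0, -15], 0],
    [[0, 0, 0], [0, 0, -17.2], 0],
    [[0, 0, -0.02], [-0.2, 4, -17.2], 0],
    [[0, 0, -0.04], [-0.3, 8.5, -17.2], 0],
    [[0, 0, -0.06], [-0.4, 13, -17.2], 0],
  ],
)

```text
time_s: 21.45
tcp_pos: [0.4604, -0.2567, 0.2543]
orientation: [-0.0, -0.014, 1.0, 0.0]
force: [1.6, -0.7, -0.5]
finger_gap: 0.13
grasp_force: 59.7
```

>>> drive_tool(
  increments=[
    [[0, 0, -0.02], [0, 4.5, 0], 0],
    [[0, 0, -0.039], [0, 9, 0], 0],
    [[0, 0, -0.039], [0, 13.5, 0], 0],
    [[0, 0, -0.039], [0, 18, 0], 0],
    [[0, 0, -0.039], [0, 22.5, 0], 0],
    [[0, 0, -0.039], [0, 27, 0], 0],
    [[0, 0, -0.039], [0, 31.5, 0], 0],
    [[0, 0, -0.039], [0, 36, 0], 0],
  ],
)

```text
time_s: 22.25
tcp_pos: [0.4498, 0.1034, 0.2544]
orientation: [-0.0, -0.034, 0.999, -0.0]
force: [1.5, 0.1, -2.0]
finger_gap: 0.129
grasp_force: 59.7
```

```bash
cat > go.py <<'E'
from h import *;import sys
n=int(sys.argv[4]) if len(sys.argv)>4 else 4
for i in range(n):capture('top')
T=tcpT();print(T[:3,3],np.arctan2(-T[1,0],-T[0,0]))
g=np.array([float(a) for a in sys.argv[1:4]]);print((T[:3,:3].T@(g-T[:3,3]))*100)
E
python3 go.py .4896 .2021 .255
```

```text
[0.44988486 0.10275397 0.25422252] 0.07147094399153679
[-4.67074411  9.62561473 -0.0836889 ]
```

>>> drive_tool(
  increments=[
    [[0, 0, 0], [-2, 4, 0], 0],
    [[0, 0, 0], [-3.7, 7.6, 0], 0],
    [[0, 0, 0], [-4.7, 9.6, 0], 0],
    [[0, 0, 0], [-4.7, 9.6, 3], 0],
    [[0, 0, 0], [-4.7, 9.6, 7], 0],
    [[0, 0, 0], [-4.7, 9.6, 11], 0],
    [[0, 0, 0], [-4.7, 9.6, 14], 0],
    [[0, 0, 0], [-4.7, 9.6, 15.5], 0],
  ],
)

```text
time_s: 23.25
tcp_pos: [0.4896, 0.1976, 0.0966]
orientation: [-0.002, -0.033, 0.999, -0.002]
force: [-0.3, -0.5, -0.3]
finger_gap: 0.133
grasp_force: 59.7
```

```bash
python3 go.py .4896 .2021 .0845
```

```text
[0.4912635  0.19939223 0.09960492] 0.06610591303663733
[0.14793031 0.28232914 1.51029333]
```

>>> drive_tool(
  increments=[
    [[0, 0, 0], [0.1, 0.2, 0.5], 0],
    [[0, 0, 0], [0.1, 0.3, 1], 0],
    [[0, 0, 0], [0.1, 0.3, 1.4], 0],
    [[0, 0, 0], [0.1, 0.3, 1.5], 0],
    [[0, 0, 0], [0.1, 0.3, 1.5], 0],
  ],
)

```text
time_s: 23.95
tcp_pos: [0.4894, 0.2037, 0.0844]
orientation: [-0.0, -0.034, 0.999, -0.0]
force: [0.3, 0.3, -1.9]
finger_gap: 0.129
grasp_force: 59.8
```

```bash
python3 go.py .5794 .2082 .084; python3 go.py .5794 .2082 .084 1
python3 - <<'E'
from h import *
p,P=cloud('wrist');np.savez('w6.npz',p=p,P=P)
cv2.imwrite('pics/w6.png',cv2.resize(p[...,::-1],(640,480)))
E
```

```text
[0.48961716 0.20372697 0.08464171] 0.06821404339694974
[-8.98787385 -0.16571137  0.06665427]
[0.48960097 0.2037846  0.08460731] 0.06825471657538715
[-8.98909298 -0.17194012  0.06282527]
```

View pics/w6.png

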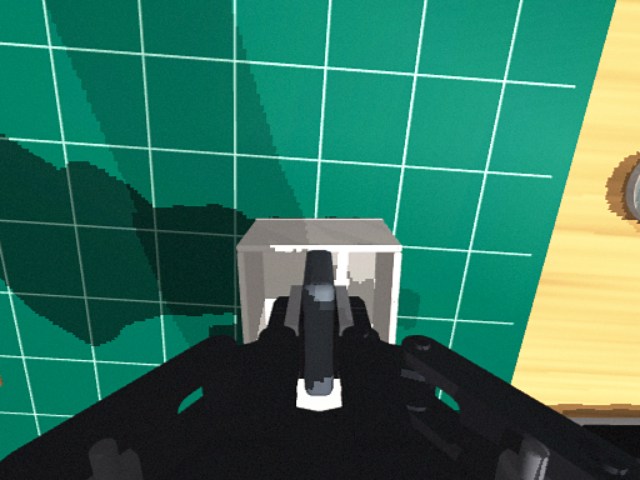

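The bin is straight in the grip, with its fin at col 320 and the front edge level. I slide it in.

>>> drive_tool(
  increments=[
    [[0, 0, 0], [-0.5, -0.17, 0], 0],
    [[0, 0, 0], [-2, -0.17, 0], 0],
    [[0, 0, 0], [-4, -0.17, 0], 0],
    [[0, 0, 0], [-6, -0.17, 0], 0],
    [[0, 0, 0], [-7.7, -0.17, 0], 0],
    [[0, 0, 0], [-8.6, -0.17, 0], 0],
    [[0, 0, 0], [-9, -0.17, 0.1], 0],
    [[0, 0, 0], [-9, -0.17, 0.1], 0],
  ],
)

```text
time_s: 25.05
tcp_pos: [0.5795, 0.208, 0.0833]
orientation: [-0.0, -0.034, 0.999, -0.0]
force: [0.7, 0.1, -0.4]
finger_gap: 0.129
grasp_force: 59.8
```

```bash
python3 go.py .5794 .2082 .083; python3 -c "
from cell import *;print(get_state()['force'])"
```

```text
[0.57855151 0.20818077 0.0834646 ] 0.0686035947494394
[-0.084828   -0.00389062  0.04637509]
[-0.46959077 -1.20808837 -0.6378961 ]
```

>>> drive_tool(
  increments=[
    [[0, 0, 0], [-0.1, 0, 0.1], 0],
    [[0, 0, 0], [-0.1, 0, 0.1], 0],
    [[0, 0, 0], [-0.1, 0, 0.1], 20],
    [[0, 0, 0], [-0.1, 0, 0.1], 50],
    [[0, 0, 0], [-0.1, 0, 0.1], 50],
    [[0, 0, 0], [-0.1, 0, -3], 50],
    [[0, 0, 0], [-0.1, 0, -8], 50],
    [[0, 0, 0], [-0.1, 0, -13], 50],
  ],
)

```text
time_s: 26.05
tcp_pos: [0.5798, 0.2079, 0.2141]
orientation: [-0.001, -0.034, 0.999, -0.0]
force: [1.1, 0.8, -0.2]
finger_gap: 0.501
grasp_force: 0.0
```

```bash
python3 - <<'E'
from h import *
for i in range(4):capture('top')
p,P=cloud('wrist');np.savez('w7.npz',p=p,P=P)
cv2.imwrite('pics/w7.png',cv2.resize(p[...,::-1],(640,480)))
binpose(P,308,335,198,285);binpose(P,265,375,185,352)
E
python3 go.py .461 -.092 .22 0
```

```text
fin [581.  208.5] [48.7 11.2] 4.11 origin [628.9 211.9]
rim [558.1 209.4] [ 2.4 21.9] 0.6
fin [618.9 194.7] [ 33.5 128.4] -14.35 origin [665.4 182.8]
rim [629.8 212.3] [150.7  78.1] 4.16
[0.58004897 0.20798879 0.21320508] 0.06813946868631482
[ 13.92007743 -29.11884281  -0.66744515]
```

View pics/w7.png

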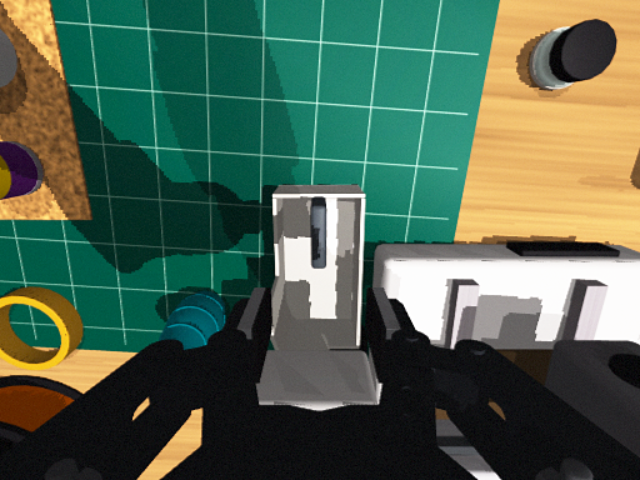

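The empty bin is in place and straight, about 1.5 mm short in x and 1.6 mm off in y against the original. I regrip for a small nudge.

>>> drive_tool(
  increments=[
    [[0, 0, 0], [0, 0, 4], 50],
    [[0, 0, 0], [0, 0, 8], 50],
    [[0, 0, 0], [0, 0, 11], 50],
    [[0, 0, 0], [0, 0, 12.5], 50],
    [[0, 0, 0], [0, 0, 13], 50],
    [[0, 0, 0], [0, 0, 13], 50],
    [[0, 0, 0], [0, 0, 13], 10],
    [[0, 0, 0], [0, 0, 13], 0],
  ],
)

```text
time_s: 27.1
tcp_pos: [0.5814, 0.2086, 0.085]
orientation: [0.001, -0.034, 0.999, 0.0]
force: [-0.6, -0.7, -0.1]
finger_gap: 0.172
grasp_force: 0.0
```

>>> drive_tool(
  increments=[
    [[0, 0, 0], [0, 0, 0], 0],
    [[0, 0, 0], [0, 0, 0], 0],
    [[0, 0, 0], [0, 0, 0], 0],
    [[0, 0, 0], [0, 0, 0], 0],
    [[0, 0, 0.005], [-0.1, -0.1, 0], 0],
    [[0, 0, 0.005], [-0.2, -0.17, 0], 0],
    [[0, 0, 0.005], [-0.2, -0.17, 0], 0],
    [[0, 0, 0.005], [-0.2, -0.17, 0], 0],
  ],
)

```text
time_s: 27.9
tcp_pos: [0.5818, 0.2085, 0.0851]
orientation: [-0.0, -0.032, 0.999, 0.001]
force: [-4.6, 1.7, 9.5]
finger_gap: 0.13
grasp_force: 60.8
```

>>> drive_tool(
  increments=[
    [[0, 0, 0], [0, 0, 0], 0],
    [[0, 0, 0], [0, 0, 0], 20],
    [[0, 0, 0], [0, 0, 0], 50],
    [[0, 0, 0], [0, 0, 0], 50],
    [[0, 0, 0], [0, 0, 0], 50],
    [[0, 0, 0], [0, 0, -3], 50],
    [[0, 0, 0], [0, 0, -8], 50],
    [[0, 0, 0], [0, 0, -13], 50],
  ],
)

```text
time_s: 28.7
tcp_pos: [0.5819, 0.2062, 0.214]
orientation: [-0.001, -0.032, 1.0, -0.0]
force: [0.6, 1.1, 0.0]
finger_gap: 0.499
grasp_force: 0.0
```

```bash
python3 - <<'E'
from h import *
for i in range(5):capture('top')
p,P=cloud('wrist')
binpose(P,308,335,198,285);binpose(P,265,375,185,352)
E
python3 go.py .461 -.092 .22 0
```

```text
fin [581.5 209. ] [49.2 11.5] 3.47 origin [629.4 211.9]
rim [558.4 207.2] [ 2.4 21.7] 7.62
fin [618.6 194.6] [ 33.6 127.2] -15.87 origin [664.8 181.5]
rim [630.  212.1] [150.5  78.3] 3.8
[0.58163016 0.20613617 0.21223371] 0.06305383331385468
[ 13.91946747 -28.99488819  -0.71845219]
```

>>> drive_tool(
  increments=[
    [[0, 0, 0.02], [2.1, -4.3, -0.7], 100],
    [[0, 0, 0.04], [4.2, -8.6, -0.7], 100],
    [[0, 0, 0.063], [6.2, -13, -0.7], 100],
    [[0, 0, 0.063], [8.3, -17.4, -0.7], 100],
    [[0, 0, 0.063], [10.4, -21.7, -0.7], 100],
    [[0, 0, 0.063], [12.5, -26, -0.7], 100],
    [[0, 0, 0.063], [13.9, -29, -0.7], 100],
    [[0, 0, 0.063], [13.9, -29, -0.7], 100],
  ],
)

```text
time_s: 29.8
tcp_pos: [0.4586, -0.0967, 0.2189]
orientation: [-0.003, 0.004, 1.0, -0.001]
force: [-0.3, 0.7, 0.2]
finger_gap: 1.0
grasp_force: 0.0
```

```bash
python3 go.py .4608 -.0917 .0755 6;python3 - <<'E'
from h import *
p,P=cloud('wrist')
cv2.imwrite('pics/w8.png',cv2.resize(p[...,::-1],(640,480)))
E
```

```text
[ 0.46245285 -0.09001746  0.22000996] 0.002896494633312315
[ 0.15653112 -0.17904852 14.45096351]
```

View pics/w8.png

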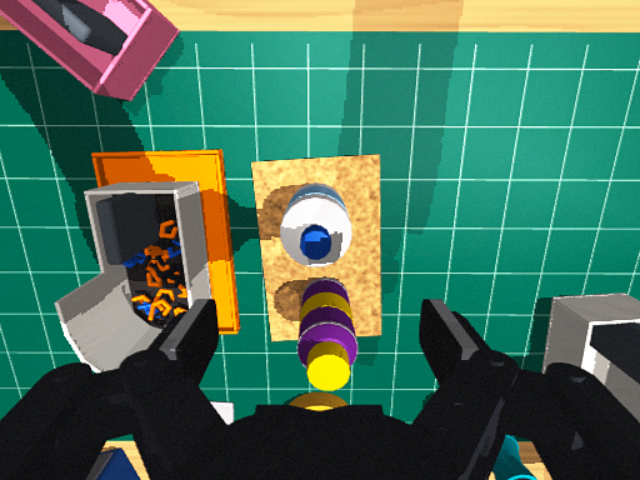

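Both stand on the mat, the cleaner cap at (316,241) and the can cap at (328,366). The full bin is in the tray. I pick up the cleaner.

>>> drive_tool(
  increments=[
    [[0, 0, 0], [0.15, -0.18, 4], 100],
    [[0, 0, 0], [0.15, -0.18, 8], 100],
    [[0, 0, 0], [0.15, -0.18, 11], 100],
    [[0, 0, 0], [0.15, -0.18, 13], 100],
    [[0, 0, 0], [0.15, -0.18, 14], 100],
    [[0, 0, 0], [0.15, -0.18, 14.4], 100],
    [[0, 0, 0], [0.15, -0.18, 14.4], 100],
    [[0, 0, 0], [0.15, -0.18, 14.4], 100],
  ],
)

```text
time_s: 30.95
tcp_pos: [0.4614, -0.0933, 0.0773]
orientation: [0.001, -0.0, 1.0, -0.0]
force: [0.5, -1.1, -0.5]
finger_gap: 1.003
grasp_force: 0.0
```

>>> drive_tool(
  increments=[
    [[0, 0, 0], [0, 0, 0], 0],
    [[0, 0, 0], [0, 0, 0], 0],
    [[0, 0, 0], [0, 0, 0], 0],
    [[0, 0, 0], [0, 0, 0], 0],
    [[0, 0, 0], [0, 0, 0], 0],
    [[0, 0, 0], [0, 0, 0], 0],
  ],
)

```text
time_s: 31.55
tcp_pos: [0.4612, -0.0933, 0.0776]
orientation: [0.001, -0.0, 1.0, -0.0]
force: [-1.1, 1.5, 8.6]
finger_gap: 0.633
grasp_force: 61.5
```

```bash
python3 go.py .4978 .154 .0714 1
```

```text
[ 0.46126719 -0.09329847  0.07763927] 0.00021961534630458003
[-3.65750893 24.72916209  0.6263083 ]
```

>>> drive_tool(
  increments=[
    [[0, 0, 0], [0, 0, -2], 0],
    [[0, 0, 0], [0, 0, -5], 0],
    [[0, 0, 0], [0, 0, -8], 0],
    [[0, 0, 0], [-0.7, 4, -8], 0],
    [[0, 0, 0], [-1.4, 9, -8], 0],
    [[0, 0, 0], [-2.1, 14, -8], 0],
    [[0, 0, 0], [-2.9, 19, -8], 0],
    [[0, 0, 0], [-3.5, 23, -8], 0],
  ],
)

```text
time_s: 32.4
tcp_pos: [0.4955, 0.1397, 0.1567]
orientation: [0.0, -0.001, 1.0, 0.0]
force: [0.4, -0.1, -1.6]
finger_gap: 0.637
grasp_force: 64.2
```

>>> drive_tool(
  increments=[
    [[0, 0, 0], [-0.2, 1.7, 0], 0],
    [[0, 0, 0], [-0.2, 1.7, 2], 0],
    [[0, 0, 0], [-0.2, 1.7, 4], 0],
    [[0, 0, 0], [-0.2, 1.7, 6], 0],
    [[0, 0, 0], [-0.2, 1.7, 7], 0],
    [[0, 0, 0], [-0.2, 1.7, 7.3], 0],
    [[0, 0, 0], [-0.2, 1.7, 7.3], 0],
    [[0, 0, 0], [-0.2, 1.7, 7.3], 0],
  ],
)

```text
time_s: 33.2
tcp_pos: [0.4981, 0.1538, 0.0842]
orientation: [0.001, 0.0, 1.0, 0.0]
force: [-0.3, 0.0, -1.3]
finger_gap: 0.637
grasp_force: 64.2
```

```bash
python3 go.py .4981 .1537 .0736 5
```

```text
[0.4978562  0.15374705 0.08400676] 0.0001087566408319203
[-0.02349529 -0.00505625  1.04069504]
```

>>> drive_tool(
  increments=[
    [[0, 0, 0], [0, 0, 0.5], 0],
    [[0, 0, 0], [0, 0, 0.9], 0],
    [[0, 0, 0], [0, 0, 1.1], 0],
    [[0, 0, 0], [0, 0, 1.1], 0],
    [[0, 0, 0], [0, 0, 1.1], 0],
  ],
)

```text
time_s: 33.95
tcp_pos: [0.4978, 0.1538, 0.0736]
orientation: [0.0, -0.0, 1.0, 0.0]
force: [-3.0, 0.5, 13.4]
finger_gap: 0.638
grasp_force: 65.4
```

>>> drive_tool(
  increments=[
    [[0, 0, 0], [0, 0, 0], 75],
    [[0, 0, 0], [0, 0, 0], 100],
    [[0, 0, 0], [0, 0, 0], 100],
    [[0, 0, 0], [0, 0, 0], 100],
    [[0, 0, 0], [0, 0, -3], 100],
    [[0, 0, 0], [0, 0, -7], 100],
    [[0, 0, 0], [0, 0, -11], 100],
    [[0, 0, 0], [0, 0, -15], 100],
  ],
)

```text
time_s: 34.75
tcp_pos: [0.4972, 0.1536, 0.2238]
orientation: [-0.0, -0.0, 1.0, -0.0]
force: [0.7, -0.4, -0.2]
finger_gap: 1.004
grasp_force: 0.0
```

```bash
python3 go.py .5604 -.0846 .0823 4
```

```text
[0.49785072 0.15372759 0.22308427] 8.69368104984278e-05
[ -6.22965985 -23.84127872  14.07520611]
```

>>> drive_tool(
  increments=[
    [[0, 0, 0], [-1.2, -4.6, 0], 100],
    [[0, 0, 0], [-2.4, -9.2, 0], 100],
    [[0, 0, 0], [-3.6, -13.8, 0], 100],
    [[0, 0, 0], [-4.8, -18.4, 0], 100],
    [[0, 0, 0], [-5.8, -22, 0], 100],
    [[0, 0, 0], [-6.2, -23.8, 0], 100],
    [[0, 0, 0], [-6.2, -23.8, 0], 100],
    [[0, 0, 0], [-6.2, -23.8, 0], 100],
  ],
)

```text
time_s: 35.75
tcp_pos: [0.5585, -0.0836, 0.2208]
orientation: [-0.002, 0.0, 1.0, 0.001]
force: [0.1, -0.7, -0.0]
finger_gap: 1.004
grasp_force: 0.0
```

```bash
python3 go.py .5604 -.0846 .0823 5
```

```text
[ 0.55944371 -0.08269157  0.22228854] 0.0025706527503769616
[-0.10199357 -0.20003818 13.99868066]
```

>>> drive_tool(
  increments=[
    [[0, 0, 0], [-0.05, -0.15, 4], 100],
    [[0, 0, 0], [-0.05, -0.15, 8], 100],
    [[0, 0, 0], [-0.05, -0.15, 11], 100],
    [[0, 0, 0], [-0.05, -0.15, 12.8], 100],
    [[0, 0, 0], [-0.05, -0.15, 13.7], 100],
    [[0, 0, 0], [-0.05, -0.15, 14], 100],
    [[0, 0, 0], [-0.05, -0.15, 14], 100],
    [[0, 0, 0], [-0.05, -0.15, 14], 100],
  ],
)

```text
time_s: 36.8
tcp_pos: [0.561, -0.0858, 0.0836]
orientation: [0.001, -0.0, 1.0, -0.0]
force: [0.4, 0.2, 0.9]
finger_gap: 0.998
grasp_force: 0.0
```

>>> drive_tool(
  increments=[
    [[0, 0, 0], [0, 0, 0], 0],
    [[0, 0, 0], [0, 0, 0], 0],
    [[0, 0, 0], [0, 0, 0], 0],
    [[0, 0, 0], [0, 0, 0], 0],
    [[0, 0, 0], [0, 0, 0], 0],
    [[0, 0, 0], [0, 0, 0], 0],
  ],
)

```text
time_s: 37.4
tcp_pos: [0.5607, -0.0854, 0.0834]
orientation: [0.001, -0.0, 1.0, 0.0]
force: [-0.6, 2.1, 6.0]
finger_gap: 0.573
grasp_force: 61.2
```

```bash
python3 go.py .4917 .2486 .0783 1
```

```text
[ 0.56075167 -0.08541064  0.08343669] 0.0004639309441411496
[ 6.890443   33.40407656  0.51550545]
```

>>> drive_tool(
  increments=[
    [[0, 0, 0], [0, 0, -2], 0],
    [[0, 0, 0], [0, 0, -6], 0],
    [[0, 0, 0], [0, 0, -11], 0],
    [[0, 0, 0], [0, 0, -16], 0],
    [[0, 0, 0], [1, 4, -16], 0],
    [[0, 0, 0], [2, 9, -16], 0],
    [[0, 0, 0], [3, 14, -16], 0],
    [[0, 0, 0], [4, 19, -16], 0],
  ],
)

```text
time_s: 38.25
tcp_pos: [0.5197, 0.1027, 0.2426]
orientation: [-0.0, 0.0, 1.0, -0.0]
force: [1.5, 0.7, -2.6]
finger_gap: 0.569
grasp_force: 62.5
```

>>> drive_tool(
  increments=[
    [[0, 0, 0], [1, 5, 0], 0],
    [[0, 0, 0], [2, 10, 0], 0],
    [[0, 0, 0], [2.9, 13.5, 0], 0],
    [[0, 0, 0], [2.9, 14.5, 0], 0],
    [[0, 0, 0], [2.9, 14.5, 0], 0],
    [[0, 0, 0], [2.9, 14.5, 4], 0],
    [[0, 0, 0], [2.9, 14.5, 8], 0],
    [[0, 0, 0], [2.9, 14.5, 11], 0],
  ],
)

```text
time_s: 39.05
tcp_pos: [0.4916, 0.2429, 0.1306]
orientation: [-0.001, 0.001, 1.0, -0.001]
force: [-0.5, -1.0, -2.9]
finger_gap: 0.571
grasp_force: 62.5
```

```bash
python3 go.py .4918 .2495 .0794 6
```

```text
[0.49320744 0.24600809 0.13424919] -0.0011543842267757486
[0.15748386 0.34239074 5.48489264]
```

>>> drive_tool(
  increments=[
    [[0, 0, 0], [0.15, 0.3, 1.5], 0],
    [[0, 0, 0], [0.15, 0.3, 3], 0],
    [[0, 0, 0], [0.15, 0.3, 4], 0],
    [[0, 0, 0], [0.15, 0.3, 4.5], 0],
    [[0, 0, 0], [0.15, 0.3, 4.5], 0],
    [[0, 0, 0], [0.15, 0.3, 4.5], 0],
  ],
)

```text
time_s: 39.95
tcp_pos: [0.4907, 0.2494, 0.0881]
orientation: [0.001, -0.0, 1.0, 0.0]
force: [-0.7, -0.1, -2.0]
finger_gap: 0.567
grasp_force: 62.8
```

```bash
python3 go.py .4918 .2495 .0794 2
```

```text
[0.49064284 0.24944437 0.08813921] 1.2099151177185647e-05
[-0.11473775  0.0050148   0.87405322]
```

>>> drive_tool(
  increments=[
    [[0, 0, 0], [-0.1, 0, 0.4], 0],
    [[0, 0, 0], [-0.1, 0, 0.7], 0],
    [[0, 0, 0], [-0.1, 0, 0.9], 0],
    [[0, 0, 0], [-0.1, 0, 0.9], 0],
    [[0, 0, 0], [-0.1, 0, 0.9], 0],
  ],
)

```text
time_s: 40.55
tcp_pos: [0.4915, 0.2494, 0.0794]
orientation: [0.0, -0.0, 1.0, 0.0]
force: [-1.6, -1.1, 6.7]
finger_gap: 0.571
grasp_force: 63.1
```

>>> drive_tool(
  increments=[
    [[0, 0, 0], [0, 0, 0], 70],
    [[0, 0, 0], [0, 0, 0], 100],
    [[0, 0, 0], [0, 0, 0], 100],
    [[0, 0, 0], [0, 0, 0], 100],
    [[0, 0, 0], [0, 0, -3], 100],
    [[0, 0, 0], [0, 0, -7], 100],
    [[0, 0, 0], [0, 0, -12], 100],
    [[0, 0, 0], [0, 0, -17], 100],
  ],
)

```text
time_s: 41.35
tcp_pos: [0.4906, 0.249, 0.2499]
orientation: [-0.001, -0.0, 1.0, -0.0]
force: [0.8, 0.1, -0.7]
finger_gap: 0.998
grasp_force: 0.0
```

>>> drive_tool(
  increments=[
    [[0, 0, 0], [3, 4, -2], 100],
    [[0, 0, 0], [6, 8, -3], 100],
    [[0, 0, 0], [9, 12, -3], 100],
    [[0, 0, 0], [11, 16, -3], 100],
    [[0, 0, 0], [12, 20, -3], 100],
    [[0, 0, 0], [12, 24, -3], 100],
    [[0, 0, 0], [12, 26, -3], 100],
    [[0, 0, 0], [12, 26, -3], 100],
  ],
)

```text
time_s: 42.15
tcp_pos: [0.3693, 0.5125, 0.2777]
orientation: [-0.001, -0.002, 1.0, 0.001]
force: [-1.3, -0.7, -0.2]
finger_gap: 1.003
grasp_force: 0.0
```

```bash
python3 - <<'E'
from h import *
for i in range(6):capture('top')
z=np.load('top0.npz');p,P=cloud('top');p0,P0=cloud('top',z['p'],z['d'])
cv2.imwrite('pics/t2.png',cv2.resize(p[...,::-1],(800,600),interpolation=cv2.INTER_CUBIC))
def rect(P,u0,u1,v0,v1,z0,z1):
    q=P[int(v0/1.5625):int(v1/1.5625),int(u0/1.5625):int(u1/1.5625)].reshape(-1,3);q=q[(q[:,2]>z0)&(q[:,2]<z1)]
    c,wh,a=cv2.minAreaRect(q[:,:2].astype(np.float32)*1000);return np.round(c,1),q.mean(0).round(4)
for b in[(235,285,265,320,.08,.13),(170,220,270,320,.085,.14),(280,320,145,205,.03,.13)]:
    print(rect(P0,*b),rect(P,*b))
for b in [(225,250,215,255,.085,.105)]:print('fin',rect(P0,*b),rect(P,*b))
E
```

```text
(array([499.1, 151.6]), array([0.4967, 0.1497, 0.0965])) (array([499.2, 151.7]), array([0.497 , 0.1506, 0.0967]))
(array([489.8, 246.7]), array([0.4878, 0.244 , 0.1101])) (array([489. , 246.7]), array([0.4875, 0.2457, 0.1101]))
(array([695.2,  90.9]), array([0.691 , 0.0891, 0.0825])) (array([695.8,  89.8]), array([0.6909, 0.0893, 0.0827]))
fin (array([585.8, 200.5]), array([0.585 , 0.2008, 0.0923])) (array([583.1, 201.8]), array([0.5824, 0.2019, 0.0923]))
```

View pics/t2.png

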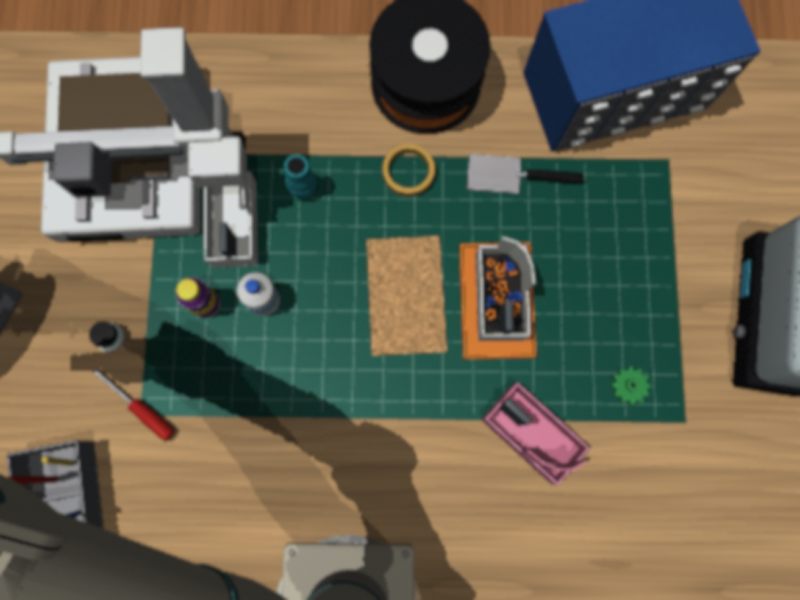

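Top view: the bottle and can match their starting poses within about 1 mm. The vase and tape are unmoved, the full bin is in the tray, and the empty bin is in the printer. One finer check compares the bin's front edge before and after.

```bash
python3 - <<'E'
from h import *
p0=np.load('top0.npz')['p'];s=np.load('side0.npz')['p']
for n,a,(u0,u1,v0,v1) in [('top',p0,(126,170,158,176)),('top',p0,(95,125,140,156)),('side',s,(216,260,140,165))]:
    b,_=capture(n)
    g=lambda i:cv2.cvtColor(i,cv2.COLOR_RGB2GRAY).astype(np.float32)
    A,B=g(a)[v0:v1,u0:u1],g(b)[v0:v1,u0:u1]
    W=np.eye(2,3,dtype=np.float32)
    cc,W=cv2.findTransformECC(A,B,W,cv2.MOTION_TRANSLATION,(3,200,1e-5),None,3);print(n,cc,W[:,2])
E
```

```text
top 0.7163753431409828 [-1.5169432  0.1533635]
top 0.9999902679635058 [-0.01489768  0.0056915 ]
side 0.9537535327818671 [-0.9597155  -0.18249317]
```

```bash
python3 -c "
from cell import *
print(close_job())"
```

```text
the job is handed in; nothing more can be done
None
```

The job is handed in at about 43 s: the full bin lies flat in the orange tray, and the empty bin is in the printer, handle to the front, within about 1–3 mm of the full bin's original position. The bottle and can are back within about 1 mm of their starting spots, and nothing was knocked over or disturbed.

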